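Eject the locked sample tray of a display case with a release pin

TASK

The sample tray of the rosewood display case is locked. Take the release pin out of its wooden holder, reach down with it through the brass hole in the case's top and press the hidden spring latch, gently and without forcing it against its stop, until the tray springs fully out; then put the pin back upright into its holder, pushed fully home, and leave everything else where it stands.

Things in the scene. Friction and masses are not known exactly. Their poses are not given: they have to be found in the camera images.
- case: Display case, dark rosewood with a black top that has flat round reddish-brown inlays; 170 (own x) x 130 (own y) x 95 mm high, fixed to the table. Origin: centre of its underside, z up. Its tray comes out towards its own +x side (the side turned away from the robot, give or take 30 degrees); the tray front there has no handle. The pin may press on the case or on anything in it with at most 16 N.
- case_hole (a point): Centre of the access hole at the case's top face (95 mm above the table), at (-35, +15) mm from the case's origin: a round hole 9 mm wide through a 12 mm thick, 30 mm square brass plate set flush in the top, countersunk to 15 mm at the mouth (3 mm deep). Axes as the case's. Below it hangs the hidden latch pad, its face 19 to 40 mm below the top face, at a different, unmeasured depth in every run.
- hole_foot (a point): Lower end of the access hole, 12 mm below case_hole. The latch pad below it, 24 x 22 mm, is the arm of a sprung rocker: it goes down, tilting slightly: 2 N at first touch, 0.7 N more per mm, up to 2 N more from the catch's friction. It frees the tray after about 5 mm (5 to 8 N in all) and hits a hard stop at 7 mm (7 N of spring); beyond that the force rises steeply. Keep it down half a second once tripped.
- tray (a joint): How far the tray has come out of the case, in m: 0 locked shut, 0.055 fully out. A spring drives it out in less than a second once the latch is tripped, and it stays out.
- pin: Release pin: steel shaft 6 mm thick and 60 mm long with a chamfered end, below a sapwood-yellow square handle 18 x 18 mm and 45 mm tall. Origin: centre of the handle's underside (the shoulder), z up along the handle, x and y square to the handle's faces. 35 to 70 g. It starts upright in its holder with the shoulder resting on the holder's top.
- pin_tip (a point): The lower end of the pin's shaft, 60 mm below the pin's origin. Axes as the pin's.
- holder: Pin holder: reddish wooden block 70 x 70 x 70 mm, fixed to the table. Origin: centre of its underside, z up.
- holder_hole (a point): Centre of the holder's one hole, level with its top face (70 mm above the table): 9 mm wide, 66 mm deep, countersunk to 15 mm. The pin is home when its shoulder rests on the top face.
- bangle: Bystander: reddish wooden bangle lying flat, 68 mm across, 14 mm high. Origin: centre of its underside.
- bead_dish: Bystander: black dish with olive beads fixed in it, 90 mm across, 26 mm high. Origin: centre of its underside.
- brush_pot: Bystander: dark rosewood brush pot, 110 mm across, 130 mm high. Origin: centre of its underside.
- oil_jar: Bystander: amber jar of wood oil with black lid, 64 mm across, 90 mm high. Origin: centre of its underside.
- brush: Bystander: dusting brush lying on the table, about 200 mm long.
- slab: Bystander: polished black slab with yellow sapwood edge, about 145 x 100 x 20 mm, lying on a round blue-grey turntable. Origin: centre of its underside.

How it is judged:
On the way, in this order (a step that is already met when the one before it is completed fails the run):
1. the pin's tip is inside the case's hole, at least 15 mm below the top face (z of pin_tip in the frame of case_hole below -0.015 m and horizontal distance between pin_tip and case_hole below 0.005 m), for 0.05 s.
2. the tray has sprung out by at least 50 mm (value of joint tray above 0.05 m), for 0.1 s.
At the end, for the whole second after the job is handed in: The tray is out by at least 50 mm; the pin is back in its holder, upright within 7 degrees, within 6 mm of the hole's centre, its shoulder at most 5 mm above the holder's top, at rest and released (horizontal distance between pin and holder_hole below 0.006 m and z of pin in the frame of holder_hole below 0.005 m and angle between pin's own z axis and vertical below 0.12 rad and linear speed of pin below 0.02 m/s and value of joint tray above 0.05 m); the robot touches nothing.
It fails at once if the pin presses on the case or its latch with more than 16 N (contact force between pin and case above 16 N).
It fails at once if the robot's hand or arm presses on the case or its tray with more than 16 N (contact force between any of the fingers, the arm and case above 16 N).
It fails at once if a bystander is moved by more than 20 mm (distance of any of bangle, bead_dish, brush_pot, oil_jar, brush, slab from where it was at the start of the episode above 0.02 m).
It also fails if it takes over 58 s, if anything falls off the work surface, if the arm or the gripper's body presses on something with over 40 N, if the wrist force passes 120 N, or if a joint passes its speed limit or range.

ROBOT

A 6-joint arm with a two-finger parallel gripper is mounted at the origin on the work surface. World frame = base frame: x ahead of the robot, y to its left, z up, the work surface at z = 0. Lengths are in m, angles in rad, forces in N, time in s.
With the tool pointing down it reaches from about 0.3 to 0.825 m from the base axis. Payload 5.4 kg.
Tool frame: the origin (TCP) lies at the very end of the fingers, on their centre line; the grasp point (between the pads) lies 19 mm behind it; y points along the fingers, x is the direction in which the jaws open and shut, and the axes are right-handed (so a half turn about y gives the same grasp; the last joint's range is limited). The gripper opens to 92 mm and grips with 3 to 60 N. Pads are 20 mm wide; open, the fingers measure 128 mm over their backs; the gripper's body (75 mm by 189 mm) begins 69 mm behind the grasp point.
Start: joints at [-1.311, 0.158, 1.597, -0, 1.386, -0.21], TCP at [0.26, -0.513, 0.215] pointing down, gripper open.
Joint ranges: [-2.91, 2.91], [-0.94, 2.29], [0.18, 2.7], [-1.29, 4.43], [0.17, 2.64], [-3, 3]. Speed limits (rad/s): [2.57, 2.57, 3.14, 3.14, 3.14, 3.14].

INTERFACE

Orientations are given as a unit quaternion [x, y, z, w].
In Python, from bench import manip gives the robot as it stands. The module is installed in compiled form; this text tells all that it offers. Calls block until the motion is done:
- manip.move_ptp(position, orientation): joint-space move of the TCP to a pose.
- manip.servo_line(position, rotation=None, v=0.15, force_limit=None): straight line of the TCP; rotation=None keeps the orientation; v is the mean speed in m/s. With force_limit (N) it stops when the force on the tool has changed by that much, and returns True; else False.
- manip.movej(angles): joint-space move.
- manip.move_gripper(opening, effort=None): opening from 0.0 (shut) to 1.0 (fully open); effort is the grip in N (None keeps the last); returns when the fingers have stopped.
- manip.wait(seconds).
- manip.ik(position, orientation): joint angles nearest the present ones, or None.
- manip.read_state(): the state.
- manip.read_camera(name): name is "side" or "top"; returns a dict with "pixels" (420x560x3 uint8, red, green, blue), "depth" (420x560 float32, m along the optical axis (not along the pixel's ray), 0 where there is no reading), "intrinsics" (3x3 intrinsics, pixels), "dist_coeffs" ([k1, k2, p1, p2, k3] as OpenCV has them; the pictures are not rectified), "origin" and "orientation" of the camera in the world. Camera axes: x right, y down, z forward; pixel columns grow to the right and rows downward; lengths in m; the calibration is good to about 2 mm. A picture is of the moment at which its call begins.
A pose or a line that the arm cannot do raises manip.Unreachable and nothing moves.
- manip.sign_off(): hands the job in, once; it reports no verdict.
The state is a dict: "time": time; "q": joint angles; "dq": joint speeds; "tau": joint torques, N m; "position": TCP position; "orientation": TCP orientation; "force": force on the tool from outside, world axes, zero at the start; "wrist_torque": the same for the moment, N m; "grip_width": opening from 0.0 (shut) to 1.0 (fully open).
Only numpy, scipy, OpenCV 4.12 (cv2) and the standard library are available. Lean on these libraries where they do the work, as an engineer would, in place of code of your own. Each camera call takes 0.05 s, during which the arm holds its last target. There are 200 camera calls.

## Working session

There is one attempt and no reset: what is moved stays moved. The work goes in short steps, each a Python script; the robot and the scene stay as the last script left them, time stands still between calls to the robot, and variables do not carry over. Pictures are saved under pics/ and viewed, about 8 in all and at most 12, crops included, and the job is handed in when it is done.

```bash
mkdir -p pics; cat > h.py <<'E'
import numpy as np, cv2, pickle
from scipy.spatial.transform import Rotation as R
from bench import manip
def snap(name, tag):
    c=manip.read_camera(name); pickle.dump(c,open(f'pics/{tag}.pkl','wb'))
    cv2.imwrite(f'pics/{tag}.png',cv2.cvtColor(c['pixels'],cv2.COLOR_RGB2BGR)); return c
def load(tag): return pickle.load(open(f'pics/{tag}.pkl','rb'))
def RT(c):
    o=np.array(c['orientation']); 
    return (R.from_quat(o).as_matrix() if o.size==4 else o.reshape(3,3)), np.array(c['origin'])
def ray(c,uv):
    uv=np.asarray(uv,float).reshape(-1,1,2)
    n=cv2.undistortPoints(uv,np.array(c['intrinsics']),np.array(c['dist_coeffs'])).reshape(-1,2)
    M,t=RT(c); return np.c_[n,np.ones(len(n))]@M.T, t
def onz(c,uv,z):
    d,t=ray(c,uv); return t+d*((z-t[2])/d[:,2])[:,None]
def cloud(c):
    h,w=c['depth'].shape; v,u=np.mgrid[:h,:w]
    d,t=ray(c,np.c_[u.ravel(),v.ravel()]); return (t+d*c['depth'].reshape(-1,1)).reshape(h,w,3)
def proj(c,P):
    M,t=RT(c); X=(np.asarray(P,float).reshape(-1,3)-t)@M
    return cv2.projectPoints(X,np.zeros(3),np.zeros(3),np.array(c['intrinsics']),np.array(c['dist_coeffs']))[0].reshape(-1,2)
E
python3 - <<'E'
from h import *
for n in('top','side'):
    c=snap(n,n+'0'); print(n,c['origin'],c['orientation'],c['intrinsics'])
print(manip.read_state())
E
```

```text
top [ 0.3747145  -0.05537857  1.36630424] [ 0.71210221 -0.69840494  0.05212448 -0.04923429] [[395.52711267   0.         283.80089304]
 [  0.         395.52711267 213.20975574]
 [  0.           0.           1.        ]]
side [ 0.21289671 -1.03500592  0.77375783] [ 0.87250811 -0.14790493  0.08403759 -0.45802993] [[443.46944148   0.         280.59571258]
 [  0.         443.46944148 209.73197124]
 [  0.           0.           1.        ]]
{'time': 0.1, 'q': array([-1.31106559e+00,  1.58965989e-01,  1.59807125e+00, -7.58969408e-06,
        1.38620341e+00, -2.10116915e-01]), 'dq': array([-0.00066036, -0.00186371, -0.00230244, -0.00052251,  0.0011199 ,
       -0.0010304 ]), 'tau': array([-2.02944962e-04, -3.86514866e+01, -3.22953236e+01,  7.03822402e-02,
        3.40953679e-02, -6.12762892e-05]), 'position': array([ 0.26015698, -0.51216157,  0.21374619]), 'orientation': array([-0.6022508 ,  0.37030495, -0.36945713,  0.60305029]), 'force': array([-0.60512714, -1.71987111, -0.1742067 ]), 'wrist_torque': array([ 0.02452521, -0.01518485, -0.05021271]), 'grip_width': 1.0031799672734958}
```

View pics/top0.png

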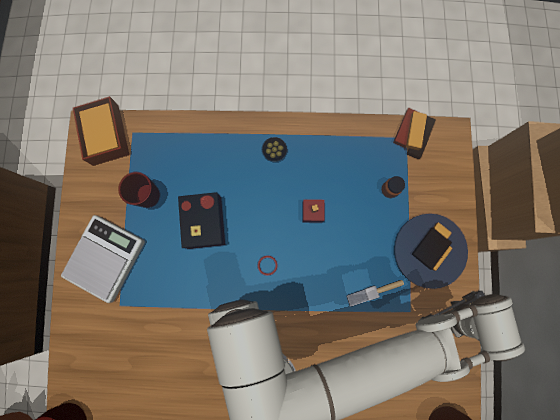

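View pics/side0.png

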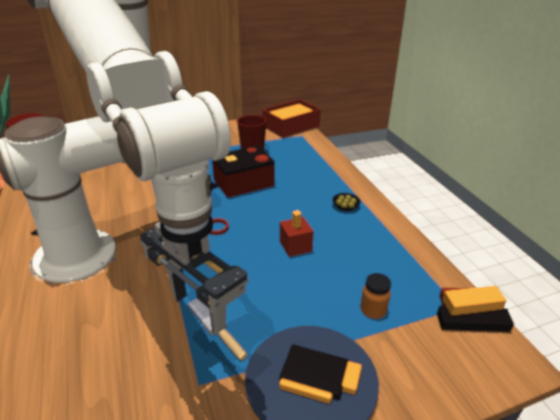

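```bash
python3 - <<'E'
from h import *
ims=[]
for tag,boxes in (('top0',[(165,180,70,75),(295,190,40,40)]),('side0',[(205,135,75,65),(270,200,55,60)])):
    c=load(tag)
    for (x,y,w,h) in boxes:
        im=cv2.cvtColor(c['pixels'][y:y+h,x:x+w],cv2.COLOR_RGB2BGR)
        ims.append(cv2.resize(im,(390,int(390*h/w)) if 390*h/w<300 else (int(290*w/h),290),interpolation=cv2.INTER_CUBIC))
    hsv=cv2.cvtColor(c['pixels'],cv2.COLOR_RGB2HSV)
    m=cv2.inRange(hsv,(18,90,110),(35,255,255)) | cv2.inRange(hsv,(10,90,150),(35,255,255))
    n,l,s,ce=cv2.connectedComponentsWithStats(m)
    P=cloud(c)
    for i in range(1,n):
        if s[i,4]>=8 and any(x<=ce[i][0]<x+w and y<=ce[i][1]<y+h for x,y,w,h in boxes):
            print(tag,s[i],ce[i],np.median(P[l==i],0),onz(c,ce[i],.095),onz(c,ce[i],.115))
W=np.zeros((600,800,3),np.uint8)
for k,im in enumerate(ims):
    y,x=(k//2)*300,(k%2)*400; W[y:y+im.shape[0],x:x+im.shape[1]]=im[:300]
cv2.imwrite('pics/crops.png',W)
# case top by depth height
c=load('top0');P=cloud(c)
hsv=cv2.cvtColor(c['pixels'],cv2.COLOR_RGB2HSV)
for nm,(x,y,w,h),z0,z1 in (('case',(165,180,70,75),.08,.11),('holder',(295,190,40,40),.055,.125)):
    z=P[...,2]; m=np.zeros(z.shape,np.uint8); m[y:y+h,x:x+w]=((z>z0)&(z<z1))[y:y+h,x:x+w]
    k=max(cv2.findContours(m,0,cv2.CHAIN_APPROX_NONE)[0],key=cv2.contourArea)
    zc=.095 if nm=='case' else .07
    q=onz(c,k.reshape(-1,2),zc)[:,:2].astype(np.float32)*1000
    print(nm,cv2.minAreaRect(q), np.median(z[m>0]))
E
```

```text
top0 [312 205   7   6  28] [314.64285714 207.60714286] [ 0.57603382 -0.15835591  0.11502963] [[ 0.57883651 -0.15893335  0.095     ]] [[ 0.57562529 -0.15730423  0.115     ]]
top0 [191 225  10  11  92] [195.41304348 230.27173913] [0.49752153 0.2273671  0.09487361] [[0.49689983 0.22638102 0.095     ]] [[0.49497763 0.22194842 0.115     ]]
side0 [266 130  14  10  89] [270.7752809 135.3258427] [0.73786678 0.53403294 0.00200783] [[0.67546783 0.34798587 0.095     ]] [[0.6618379 0.3072352 0.115    ]]
side0 [225 155  12   7  69] [230.36231884 157.88405797] [0.49575981 0.22388394 0.09631935] [[0.49596689 0.22628362 0.095     ]] [[0.48762606 0.18911898 0.115     ]]
side0 [293 210   8   7  36] [296.33333333 213.08333333] [ 0.57482645 -0.16163867  0.11552033] [[ 0.58566259 -0.13518145  0.095     ]] [[ 0.57467883 -0.16169531  0.115     ]]
case ((531.3843994140625, 215.76980590820312), (172.3968048095703, 130.88323974609375), 7.182626724243164) 0.09537035851588993
holder ((574.845947265625, -155.72247314453125), (67.66484069824219, 66.73323059082031), 0.7008793354034424) 0.07093767542889462
```

View pics/crops.png

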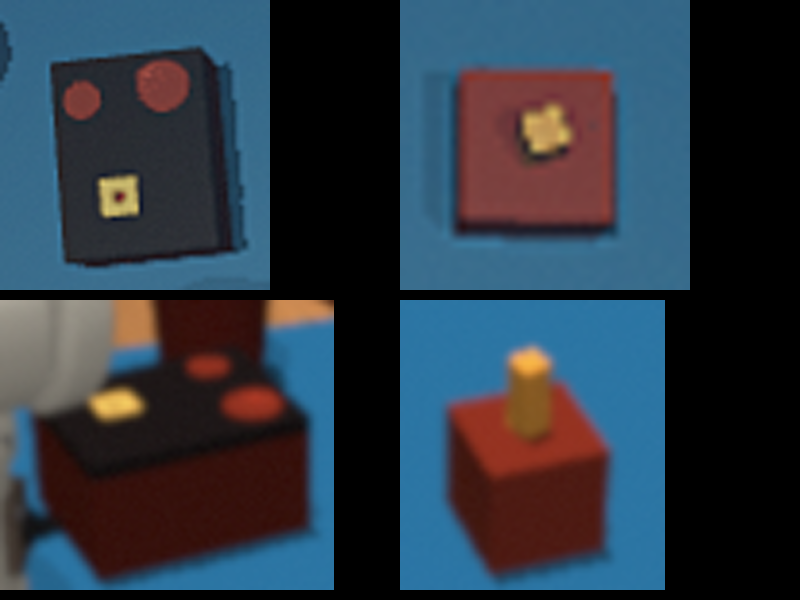

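```bash
cat >> h.py <<'E'
def ori(a):
    x=np.array([np.cos(a),np.sin(a),0]); y=np.array([0,0,-1.]); return R.from_matrix(np.c_[x,y,np.cross(x,y)]).as_quat()
def st(m=''):
    s=manip.read_state(); print(m,'t%.2f'%s['time'],np.round(s['position'],4),'F',np.round(s['force'],2),'T',np.round(s['wrist_torque'],2),'g%.3f'%s['grip_width'],'q6 %.2f'%s['q'][5]); return s
E
python3 - <<'E'
from h import *
for tag,(x,y,w,h) in (('top0',(303,198,22,20)),):
    c=load(tag); S=8
    im=cv2.resize(c['pixels'][y:y+h,x:x+w],None,fx=S,fy=S,interpolation=cv2.INTER_CUBIC).astype(int)
    g=im[...,1]; print(c['pixels'][y+4:y+16,x+6:x+18,1])
    for th in (95,115,135):
        m=(g>th).astype(np.uint8); m[:]=m*(im[...,0]>im[...,2]+40)
        n,l,s,ce=cv2.connectedComponentsWithStats(m); i=1+np.argmax(s[1:,4])
        k=cv2.findContours((l==i).astype(np.uint8),0,cv2.CHAIN_APPROX_NONE)[0][0].reshape(-1,2)
        uv=(k+.5)/S-.5+[x,y]; q=onz(c,uv,.115)[:,:2].astype(np.float32)*1000; print(th,cv2.minAreaRect(q))
for d in range(0,360,30):
    q=manip.ik([.575,-.1595,.075],ori(np.radians(d))); q2=manip.ik([.496,.2264,.12],ori(np.radians(d)))
    print(d,None if q is None else np.round(q,2),None if q2 is None else np.round(q2,2))
E
```

```text
[[ 62  63  61  62  62  61  59  60  61  60  61  62]
 [ 64  62  62  62  61  59  56  54  58  61  61  61]
 [ 59  60  58  54  52  57  99 103  71  58  61  62]
 [ 56  53  51  94 103 104 156 168  99  52  59  63]
 [ 54  52  50 154 167 155 150 161  97  50  58  61]
 [ 55  53  44 148 157 150 149 151 132  81  57  61]
 [ 55  54  48 134 156 155 152 154 179 115  55  62]
 [ 60  54  54  62 154 163 152 146 153  96  58  61]
 [ 61  56  57  46 151 155 120  81  44  50  61  63]
 [ 65  60  56  56  50  46  50  54  48  61  62  62]
 [ 63  65  61  61  60  53  60  63  64  65  63  63]
 [ 65  65  65  65  63  64  64  63  65  63  63  63]]
95 ((576.8468627929688, -157.25711059570312), (19.285722732543945, 20.094839096069336), 22.09394073486328)
115 ((576.7340698242188, -157.28656005859375), (17.800378799438477, 18.591266632080078), 21.46681022644043)
135 ((576.6301879882812, -157.2109375), (16.380245208740234, 17.343196868896484), 21.22762107849121)
0 [-0.47  0.36  1.65 -0.    1.13 -0.47] [ 0.21  0.17  1.77 -0.    1.19  0.21]
30 [-0.47  0.36  1.65 -0.    1.13 -1.  ] [ 0.21  0.17  1.77 -0.    1.19 -0.32]
60 [-0.47  0.36  1.65  0.    1.13 -1.52] [ 0.21  0.17  1.77  0.    1.19 -0.84]
90 [-0.47  0.36  1.65 -0.    1.13 -2.04] [ 0.21  0.17  1.77 -0.    1.19 -1.36]
120 [-0.47  0.36  1.65 -0.    1.13 -2.57] [ 0.21  0.17  1.77 -0.    1.19 -1.89]
150 None [ 0.21  0.17  1.77 -0.    1.19 -2.41]
180 [-0.47  0.36  1.65 -0.    1.13  2.67] [ 0.21  0.17  1.77 -0.    1.19 -2.94]
210 [-0.47  0.36  1.65 -0.    1.13  2.15] [ 0.21  0.17  1.77 -0.    1.19  2.82]
240 [-0.47  0.36  1.65 -0.    1.13  1.62] [ 0.21  0.17  1.77 -0.    1.19  2.3 ]
270 [-0.47  0.36  1.65 -0.    1.13  1.1 ] [ 0.21  0.17  1.77 -0.    1.19  1.78]
300 [-0.47  0.36  1.65  0.    1.13  0.57] [0.21 0.17 1.77 0.   1.19 1.25]
330 [-0.47  0.36  1.65 -0.    1.13  0.05] [ 0.21  0.17  1.77 -0.    1.19  0.73]
```

```bash
python3 - <<'E'
from h import *
o=ori(np.radians(21.5))
manip.move_ptp([.5755,-.159,.16],o); st('above')
print('hit',manip.servo_line([.5755,-.159,.076],v=.12,force_limit=8)); st('down')
manip.move_gripper(0.3); st('part')
snap('side','side1'); snap('top','top1')
manip.move_gripper(0.0,effort=8); st('closed')
E
python3 - <<'E'
from h import *
c=load('side1'); t=load('top1')
a=cv2.resize(c['pixels'][170:270,240:340],(400,400),interpolation=2); b=cv2.resize(t['pixels'][160:260,265:365],(400,400),interpolation=2)
cv2.imwrite('pics/g1.png',np.hstack([a,b])[...,::-1])
E
```

```text
above t1.84 [ 0.5753 -0.1601  0.1602] F [0.42 1.14 0.11] T [ 0.04 -0.09 -0.06] g0.999 q6 -0.85
hit False
down t2.69 [ 0.5761 -0.1594  0.0769] F [0.03 0.87 0.02] T [ 0.02 -0.11 -0.06] g1.002 q6 -0.85
part t3.73 [ 0.5755 -0.159   0.076 ] F [-0.45  0.72 -0.57] T [-0.   -0.11 -0.07] g0.301 q6 -0.85
closed t4.12 [ 0.5755 -0.159   0.076 ] F [-0.69  0.61  0.32] T [-0.01 -0.15 -0.01] g0.195 q6 -0.85
```

View pics/g1.png

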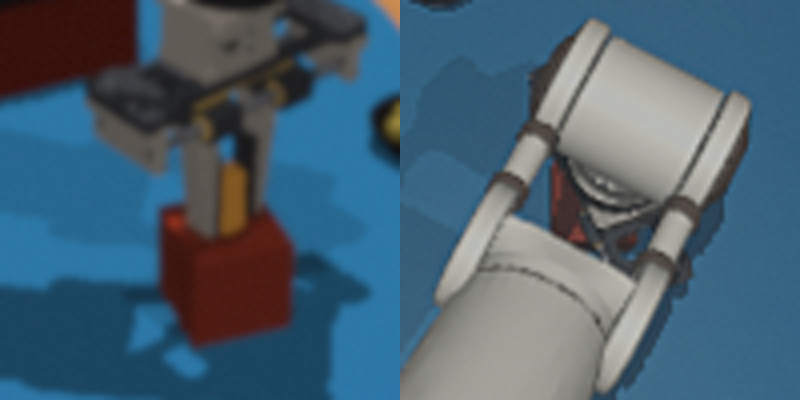

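```bash
python3 - <<'E'
from h import *
manip.move_gripper(0.45); 
manip.move_ptp([.5755,-.159,.076],ori(np.radians(111.5))); manip.move_gripper(0.0,effort=8); st('closed2')
manip.move_gripper(0.0,effort=45); manip.wait(.2); s=st('tight'); np.save('home.npy',s['position'])
p=[.5755,-.159,.076]
manip.servo_line([p[0],p[1],.215],v=.12); st('lift')
snap('side','side2')
manip.servo_line([.4960,.2264,.215],v=.2); st('over')
manip.servo_line([.4960,.2264,.176],v=.1); manip.wait(.2); st('near'); snap('side','side3'); snap('top','top3')
c=load('side3'); t=load('side2')
q=proj(c,[.496,.2264,.172-.06]).astype(int)[0]; q2=proj(t,[.5755,-.159,.18]).astype(int)[0]; print(q,q2)
a=cv2.resize(c['pixels'][q[1]-50:q[1]+30,q[0]-40:q[0]+40],(400,400),interpolation=2); b=cv2.resize(t['pixels'][q2[1]-40:q2[1]+40,q2[0]-40:q2[0]+40],(400,400),interpolation=2)
cv2.imwrite('pics/g2.png',np.hstack([a,b])[...,::-1])
E
```

```text
closed2 t6.53 [ 0.5755 -0.159   0.076 ] F [ 1.19 -0.91  0.73] T [ 0.06 -0.14 -0.06] g0.194 q6 -2.42
tight t6.94 [ 0.5755 -0.159   0.076 ] F [-0.03  0.38  0.54] T [ 0.09 -0.18 -0.01] g0.194 q6 -2.42
lift t8.25 [ 0.5749 -0.1587  0.2138] F [ 0.61 -0.16  0.38] T [ 0.12 -0.1   0.04] g0.192 q6 -2.42
over t10.42 [0.4962 0.2258 0.215 ] F [ 0.71 -0.12 -0.41] T [ 0.08 -0.11  0.03] g0.197 q6 -1.74
near t11.16 [0.4966 0.2265 0.1769] F [ 0.08 -0.66 -0.81] T [ 0.1  -0.11 -0.02] g0.194 q6 -1.74
[230 153] [297 191]
```

View pics/g2.png

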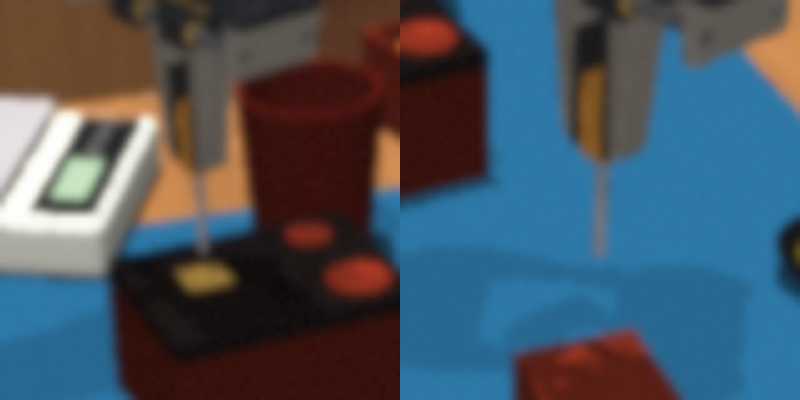

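```bash
python3 - <<'E'
from h import *
print(manip.servo_line([.4960,.2264,.152],v=.04,force_limit=4)); st('a')
print(manip.servo_line([.4960,.2264,.1435],v=.02,force_limit=4)); manip.wait(.15); st('b')
E
```

```text
False
a t12.01 [0.4961 0.2264 0.1521] F [-0.59  1.34 -0.34] T [ 0.11 -0.06 -0.01] g0.193 q6 -1.74
False
b t12.73 [0.4961 0.2264 0.1437] F [-0.52 -0.42 -0.13] T [ 0.13 -0.19  0.07] g0.196 q6 -1.74
```

```bash
python3 - <<'E'
from h import *
def fm(n=6):
    f=[]
    for _ in range(n): manip.wait(.02); f.append(manip.read_state()['force'])
    return np.mean(f,0)
f0=fm(10); print(f0)
z=.1435; touch=None
while z>.113:
    z-=.001 if touch is None else .0007
    hit=manip.servo_line([.4960,.2264,z],v=.015,force_limit=6); f=fm()-f0
    s=manip.read_state(); print('%.4f %.4f t%.2f'%(z,s['position'][2],s['time']),np.round(f,2),hit)
    if np.hypot(f[0],f[1])>5 or f[2]>9: print('stop');break
    if touch is None and f[2]>1.5: touch=z
    if touch and (touch-z>.0045): break
snap('side','side4')
c=load('side4');cv2.imwrite('pics/s4.png',cv2.resize(c['pixels'][100:220,170:330],(640,480),interpolation=2)[...,::-1])
E
```

```text
[-0.18254097  0.07093076 -0.83307594]
0.1425 0.1425 t13.25 [-0.   -0.14  0.3 ] False
0.1415 0.1415 t13.60 [0.63 0.09 0.41] False
0.1405 0.1405 t13.95 [0.52 0.26 0.5 ] False
0.1395 0.1395 t14.30 [ 0.24 -0.27  0.18] False
0.1385 0.1385 t14.65 [ 0.44 -0.34 -0.04] False
0.1375 0.1375 t15.00 [ 0.48 -0.09  0.47] False
0.1365 0.1365 t15.35 [ 0.04 -0.27  0.14] False
0.1355 0.1355 t15.70 [ 0.08 -0.31  0.12] False
0.1345 0.1345 t16.05 [ 0.18 -0.29  0.44] False
0.1335 0.1335 t16.40 [ 0.61 -0.03  0.31] False
0.1325 0.1325 t16.75 [0.1  0.21 0.46] False
0.1315 0.1315 t17.10 [ 0.42 -0.23  0.08] False
0.1305 0.1305 t17.45 [ 0.53 -0.23  0.24] False
0.1295 0.1295 t17.80 [ 0.45 -0.21  0.36] False
0.1285 0.1285 t18.15 [-0.08  0.05  0.07] False
0.1275 0.1275 t18.50 [0.06 0.1  0.29] False
0.1265 0.1266 t18.85 [ 0.66 -0.05  0.56] False
0.1255 0.1260 t19.20 [-0.64 -0.24  5.03] False
0.1248 0.1253 t19.55 [-0.6  -0.6   5.79] False
0.1241 0.1246 t19.90 [-0.6  -1.04  6.49] False
0.1234 0.1240 t20.25 [-0.76 -0.99  6.94] False
0.1227 0.1233 t20.60 [-1.04 -1.26  7.16] False
0.1220 0.1228 t20.95 [-1.1  -1.46  7.59] False
0.1213 0.1220 t21.30 [-1.46 -1.49  6.99] False
0.1206 0.1209 t21.65 [-0.05 -1.33  5.59] False
```

View pics/s4.png

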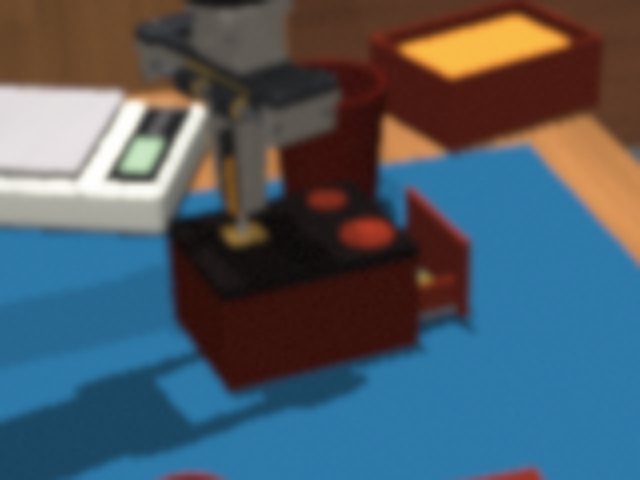

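```bash
python3 - <<'E'
from h import *
manip.wait(.6); st('held')
c=snap('side','side5'); P=cloud(c); 
a=np.radians(7.18); d=(P-[.5314,.2158,0]); X=d[...,0]*np.cos(a)+d[...,1]*np.sin(a); Y=-d[...,0]*np.sin(a)+d[...,1]*np.cos(a)
m=(X>.09)&(X<.2)&(abs(Y)<.055)&(P[...,2]>.02)&(P[...,2]<.1); print('tray pts',m.sum(),np.percentile(X[m],[5,50,95,99]) if m.any() else '')
manip.servo_line([.4960,.2264,.176],v=.08,force_limit=12); st('up')
manip.servo_line([.4960,.2264,.215],v=.15)
manip.servo_line([.5755,-.159,.215],v=.2)
manip.servo_line([.5755,-.159,.152],v=.12); manip.wait(.2); st('over holder')
t=snap('side','side6'); q=proj(t,[.5755,-.159,.146-.06]).astype(int)[0]; print(q)
b=cv2.resize(t['pixels'][q[1]-50:q[1]+30,q[0]-40:q[0]+40],(400,400),interpolation=2)
e=cv2.resize(t['pixels'][130:210,205:285],(400,400),interpolation=2)
cv2.imwrite('pics/g6.png',np.hstack([b,e])[...,::-1])
E
```

```text
held t22.30 [0.4961 0.2263 0.1207] F [-0.5  -2.2   4.81] T [-0.35 -0.14 -0.04] g0.194 q6 -1.74
tray pts 316 [0.10704234 0.13391924 0.13878853 0.14165985]
up t23.19 [0.4955 0.2264 0.1755] F [ 0.73  0.16 -0.2 ] T [ 0.11 -0.15 -0.02] g0.188 q6 -1.74
over holder t26.59 [ 0.5762 -0.1593  0.1532] F [ 0.42  0.11 -0.69] T [ 0.07 -0.13 -0.01] g0.194 q6 -2.42
[295 221]
```

View pics/g6.png

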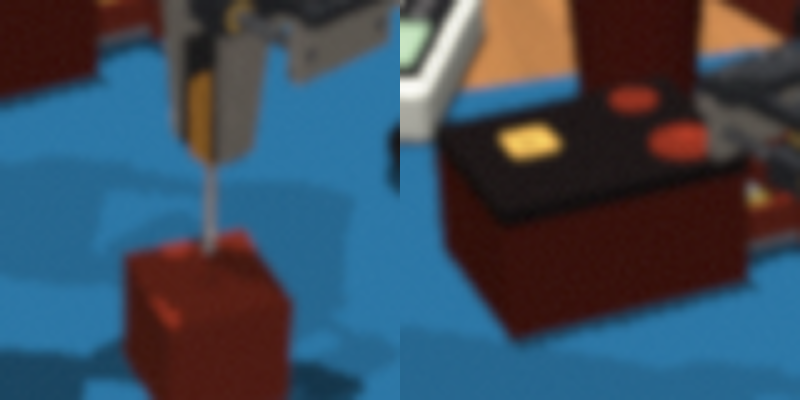

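```bash
python3 - <<'E'
from h import *
print(manip.servo_line([.5755,-.159,.125],v=.04,force_limit=5)); st('in?')
print(manip.servo_line([.5755,-.159,.079],v=.06,force_limit=6)); st('deep')
print(manip.servo_line([.5755,-.159,.0745],v=.015,force_limit=5)); st('home')
E
```

```text
False
in? t27.47 [ 0.5755 -0.159   0.1251] F [ 0.41  0.15 -0.56] T [ 0.09 -0.14  0.01] g0.193 q6 -2.42
False
deep t28.38 [ 0.5754 -0.159   0.0791] F [ 0.23 -1.19  0.53] T [ 0.08 -0.13 -0.01] g0.195 q6 -2.42
True
home t28.68 [ 0.5758 -0.1592  0.076 ] F [0.12 0.09 4.29] T [ 0.11 -0.07 -0.06] g0.193 q6 -2.42
```

Seated at the same height it was grasped (0.076). Release, retreat and check.

```bash
python3 - <<'E'
from h import *
manip.move_gripper(0.5); manip.wait(.2); st('open')
manip.servo_line([.5755,-.159,.19],v=.12)
manip.move_ptp([.30,-.42,.25],ori(np.radians(21.5))); manip.wait(.3); st('away')
t=snap('top','top7'); s=snap('side','side7')
for nm,c,b in (('top',t,(303,198,22,20)),('side',s,(283,200,26,35))):
    P=cloud(c); x,y,w,h=b; hsv=cv2.cvtColor(c['pixels'],cv2.COLOR_RGB2HSV)
    m=cv2.inRange(hsv,(10,90,150),(35,255,255)); q=np.zeros_like(m); q[y:y+h,x:x+w]=m[y:y+h,x:x+w]
    v,u=np.nonzero(q); print(nm,len(u),u.mean(),v.mean(),np.median(P[q>0],0),np.percentile(P[q>0][:,2],95))
c=t;P=cloud(c);a=np.radians(7.18); d=(P-[.5314,.2158,0]); X=d[...,0]*np.cos(a)+d[...,1]*np.sin(a); Y=-d[...,0]*np.sin(a)+d[...,1]*np.cos(a)
m=(X>.09)&(X<.2)&(abs(Y)<.055)&(P[...,2]>.02)&(P[...,2]<.1); print('tray',m.sum(),np.percentile(X[m],[50,95]))
e=lambda p,k:cv2.resize(p['pixels'][k[1]:k[1]+k[3],k[0]:k[0]+k[2]],(400,300),interpolation=2)
cv2.imwrite('pics/end.png',np.hstack([e(t,(110,110,360,220)),e(s,(200,100,160,150))])[...,::-1])
E
```

```text
open t29.47 [ 0.5751 -0.1588  0.0749] F [ 0.28 -0.08 -0.19] T [ 0.06 -0.14 -0.01] g0.501 q6 -2.42
away t32.31 [ 0.3005 -0.4197  0.2499] F [0.25 0.24 0.16] T [-0.03 -0.09 -0.02] g0.497 q6 -1.56
top 29 314.8965517241379 207.79310344827587 [ 0.57441982 -0.15839939  0.1159547 ] 0.1194348597770908
side 36 296.3611111111111 213.38888888888889 [ 0.57402745 -0.16273531  0.11493009] 0.11858061190929478
tray 336 [0.13382898 0.13982138]
```

View pics/end.png

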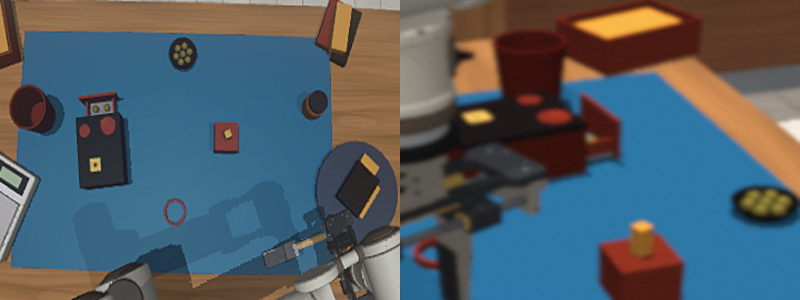

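```bash
python3 -c "
from h import *
print(manip.sign_off())"
```

```text
the job is handed in; nothing more can be done
None
```

The tray is fully out and the pin is back in its holder. I handed the job in at about 32 s of the 58 s allowed; no verdict was reported.

- **Latch:** I pressed it through the brass hole in 0.7 mm steps. The force averaged at each step peaked at 7.6 N, then dropped as the latch tripped. I kept it down for more than half a second.
- **Tray:** its front measured about 55 mm out, in the side view while I held the latch and in the top view at the end.
- **Pin:** it stopped on the holder at the same height I had gripped it (TCP 0.076 m). Its handle top shows within 0.3 px of its starting place in both cameras, about 115 mm high, and it looks upright.
- **Other things:** the bystanders look undisturbed in the final picture, though I did not measure them. The gripper is clear of everything.
- **Disagreement:** the two cameras differed by about 4 mm on the pin's y position, at the start and at the end, roughly what the 2 mm calibration allows. I used the mean of the two, and both insertions went in without side contact.

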